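Bring the bolt jar to the front of the hardware carousel and hold it there

TASK

I need bolts: turn the hardware carousel until the jar with the upright hex bolt on its lid faces squarely to the front, centred over the middle of the base board's front edge (the edge nearest the robot). Finish with the gripper closed on the crossbar handle on top of the carousel and keep holding it, so that the carousel stays still while I open the jar. Do not send it spinning, leave all the jars standing in their collars, and do not disturb the other things on the bench.

Things in the scene. Friction and masses are not known exactly. Their poses are not given: they have to be found in the camera images.
- stand: Fixed square plywood base board under the carousel, 290 x 290 x 18 mm. Origin at the centre of its underside, on the carousel's vertical turning axis. Its x axis points away from its front edge: the front is the board's -x side, nearest the robot (the board may be turned up to about 20 degrees on the bench).
- carousel (a joint): Turn of the platter about the vertical axis through the stand's origin, rad, 0 at the start, + counter-clockwise from above, no stops. Wooden disc 270 mm across, top 41 mm above the bench, on a ball bearing (friction about 0.04 N m: it coasts when let go while moving). Five jars stand on it 72 degrees apart, centres 93 mm from the axis, each loose in a wooden collar 12 mm high.
- handle: Wooden crossbar on top of the carousel's central post, fixed to the platter and turning with it: 100 mm long, 22 mm wide, 26 mm high. Origin at the middle of the bar, on the turning axis, 210 mm above the bench; its y axis runs along the bar. The post is 22 mm thick. Jar lids end 131 mm and the tallest sample on a lid 176 mm above the bench.
- jar_bolt: THE BOLT JAR. Clear jar, 60 mm across, 90 mm tall with its flat steel lid, loose in a collar on the carousel; origin at the centre of its underside. Sample fixed on its lid: a steel hex bolt stands upright on it: head 30 mm across flats and 13 mm thick flat on the lid, threaded shank 20 mm thick rising from it, 45 mm in all, the tallest sample.
- jar_washer: Clear jar, 60 mm across, 90 mm tall with its flat steel lid, loose in a collar on the carousel; origin at the centre of its underside. Sample fixed on its lid: a flat washer, 36 mm across and 3 mm thick.
- jar_nut: Clear jar, 60 mm across, 90 mm tall with its flat steel lid, loose in a collar on the carousel; origin at the centre of its underside. Sample fixed on its lid: a hex nut, 24 mm across flats and 10 mm thick.
- jar_screw: Clear jar, 60 mm across, 90 mm tall with its flat steel lid, loose in a collar on the carousel; origin at the centre of its underside. Sample fixed on its lid: a wood screw lying flat, 40 mm long and 6 mm high.
- jar_dowel: Clear jar, 60 mm across, 90 mm tall with its flat steel lid, loose in a collar on the carousel; origin at the centre of its underside. Sample fixed on its lid: a wooden dowel pin lying flat, 42 mm long and 10 mm thick.
- clamp_long: Bystander, loose on the bench: long F-clamp, 360 x 100 x 28 mm; origin at its underside.
- clamp_short: Bystander, loose on the bench: short F-clamp, 240 x 90 x 28 mm; origin at its underside.
- glue: Bystander, loose on the bench: white glue bottle, diameter 60, 170 tall; origin at its underside.
- tape: Bystander, loose on the bench: tape measure, 75 x 38 x 62 mm; origin at its underside.
- square: Bystander, loose on the bench: try square, stock 115 x 26 x 16 mm, blade 150 mm; origin at its underside.
- sander: Bystander, loose on the bench: cork sanding block, 115 x 63 x 32 mm; origin at its underside.
- pencil: Bystander, loose on the bench: flat carpenter's pencil, 170 x 14 x 8 mm; origin at its underside.
There are look-alikes about, which are no part of the job. What is shaped like the jar_nut but orange or purple is not meant.

How it is judged (in metres and radians):
At the end, for the whole second after the job is handed in: Bolt jar at the front, its centre within 13 mm (about 8 degrees) of the line from the stand's centre to the middle of its front edge; carousel still (under 0.05 rad/s); fingers press on the handle with over 2 N; all five jars upright in their collars (x of jar_bolt in the frame of stand below -0.08 m and y of jar_bolt in the frame of stand between -0.013 and 0.013 m and velocity of joint carousel between -0.05 and 0.05 rad/s and contact force between the fingers and handle above 2 N and height (world z) of jar_bolt between 0.036 and 0.048 m and angle between each of jar_bolt, jar_washer, jar_nut, jar_screw, jar_dowel's own z axis and vertical below 0.12 rad and height (world z) of jar_washer between 0.036 and 0.048 m and height (world z) of jar_nut between 0.036 and 0.048 m and height (world z) of jar_screw between 0.036 and 0.048 m and height (world z) of jar_dowel between 0.036 and 0.048 m); the arm keeps its last pose, push and grip.
It fails at once if a jar is lifted out of its collar or tipped (height (world z) of any of jar_bolt, jar_washer, jar_nut, jar_screw, jar_dowel above 0.053 m or angle between any of jar_bolt, jar_washer, jar_nut, jar_screw, jar_dowel's own z axis and vertical above 0.3 rad).
It fails at once if the carousel is spun faster than 5 rad/s (nearly a turn a second) (velocity of joint carousel above 5 rad/s or velocity of joint carousel below -5 rad/s).
It fails at once if a bystander on the bench is moved by more than 20 mm (distance of any of clamp_long, clamp_short, glue, tape, square, sander, pencil from where it was at the start of the episode above 0.02 m).
It also fails if it takes over 51 s, if anything falls off the work surface, if the arm or the gripper's body presses on something with over 40 N, if the wrist force passes 120 N, or if a joint passes its speed limit or range.

ROBOT

A 6-joint arm with a two-finger parallel gripper is mounted at the origin on the work surface. World frame = base frame: x ahead of the robot, y to its left, z up, the work surface at z = 0. Lengths are in mm, angles in rad, forces in N, time in s.
With the tool pointing down it reaches from about 300 to 775 mm from the base axis. Payload 14.6 kg.
Tool frame: the origin (TCP) lies at the very end of the fingers, on their centre line; the grasp point (between the pads) lies 19 mm behind it; z points along the fingers, y is the line along which they close (so a half turn about z gives the same grasp; the last joint's range is limited). The gripper opens to 94 mm and grips with 3 to 60 N. Pads are 16 mm wide; open, the fingers measure 119 mm over their backs; the gripper's body (75 mm by 177 mm) begins 78 mm behind the grasp point.
Start: joints at [1.086, 0.3, 1.521, -0, 1.321, -0.067], TCP at [223.159, 502.682, 172.746] pointing down, gripper open.
Joint ranges: [-3.03, 3.03], [-0.79, 2.21], [0.23, 2.52], [-1.04, 4.18], [0, 3.07], [-2.55, 2.55]. Speed limits (rad/s): [2.22, 2.22, 2.57, 3.14, 3.14, 3.14].

INTERFACE

Orientations are given as [roll, pitch, yaw] about the fixed x, y, z axes, in that order (R = Rz(yaw) Ry(pitch) Rx(roll)).
In Python, from cell import read_state, viewer, manip, models gives the robot as it stands.
- The arm moves only by the tool carry_out, never from a script. Its argument "deltas" is a list of rows, each an object with "dp": the shift along the tool's x, y, z in mm, a list of three; "roll": the turn about the tool's z in degrees; "gripper": the opening, from -1 (shut) to 1 (fully open), so that 0 is half open. In form: [{"dp": [tx, ty, tz], "roll": roll, "gripper": gripper}, ...]. A call has 1 to 12 rows; each row is the pose to reach, as a shift and turn from the pose commanded when the call began, along the tool's axes at that moment; what a row does not reach only later rows make up. A row lasts 1/12 s, in which the tool goes at most 41.7 mm and 7.16 degrees, less where a joint would pass 70% of its speed; a pose out of reach is approached as far as the arm can. A call with a gripper value outside its range is refused whole. The fingers move at their own pace and stop on an object; "newtons" is the grip in N (left out, the last holds). Time passes only in rows, so rows that repeat a pose let the fingers close. It gives the time, the measured TCP pose, the force, the opening and the grip force at its end, in the units of the state.
- read_state(): the state, without advancing time (a new reading comes with each control period).
- viewer.camera(name): name is "side" or "top"; returns the picture (480x640x3 uint8, red, green, blue); there is no depth.
- viewer.camera_params(name): a dict with "fovy" (degrees; the focal length in pixels is half the picture's height over the tangent of half this angle, whatever the lens; pixels are square), "cx", "cy" (the principal point, pixels), "k1" (the pictures are not rectified: a ray, as slopes to the right and down, at radius r is drawn at 1 + k1 r^2 times it, then the intrinsics apply), "eye" and "attitude" of the camera in the world. Camera axes: x right, y up, looking along -z (the intrinsics and any distortion apply to the point x, -y, -z); pixel columns grow to the right and rows downward; lengths in mm; the calibration is good to about 2 mm. A picture is of the moment at which its call begins. camera_params takes no time and is no camera call.
- manip.sign_off(): hands the job in; it is judged then, once.
Trained networks look in the newest picture that a camera, given by its name, has taken for a name from the list of things; names that differ only in an ending like _2 or _b are one class to them, and where a whole thing is asked for, a point or a joint stands for the part that bears it (a point fixed in the world has none). Each returns a list of dicts, best first, with "p" (0 to 1); they miss things now and then, are a little off and sometimes report something else, mostly with a low value. They report only what shows in the picture. A call takes as long as a camera call. They do not tell look-alikes from the thing itself.
- models.cut_out(camera, label): "region" (480x640 bool, what is visible of it) and "box" ([left, top, right, bottom] in pixels, round what is visible of it).
The state is a dict: "clock": time; "joints": joint angles; "qd": joint speeds; "effort": joint torques, N m; "eef_pos": TCP position; "eef_rot": TCP orientation; "wrist_force": force on the tool from outside, world axes, zero at the start; "moment": the same for the moment, N m; "finger_gap": finger opening in mm; "finger_force": force on a finger pad.
Only numpy, scipy, OpenCV 4.12 (cv2) and the standard library are available. Lean on these libraries where they do the work, as an engineer would, in place of code of your own. Each camera call takes 0.05 s, during which the arm holds its last target. There are 200 camera calls.

## Working session

There is one attempt and no reset: what is moved stays moved. The work goes in short steps, Python scripts to look and compute and a tool call to move; the robot and the scene stay as the last step left them, time stands still between calls to the robot, and variables do not carry over. Pictures are saved under pics/ and viewed, at most 10 in all, crops included, and the job is handed in when it is done.

Besides the shell and the picture viewer there is one more tool, called after ">>>" as a command line: name --argument value ..., lists and objects as JSON in quotes. carry_out: Moves the arm, as the interface text tells. Its arguments: {"type":"object","properties":{"deltas":{"type":"array"},"newtons":{"type":"number"}},"required":["deltas"]}

```bash
mkdir -p pics; cat > h.py <<'E'
import numpy as np, cv2
from scipy.spatial.transform import Rotation as R
from cell import read_state, viewer, manip, models
def cam(n):
    c=viewer.camera_params(n); f=240/np.tan(np.radians(c["fovy"])/2)
    a=np.array(c["attitude"],float)
    M=a if a.shape==(3,3) else R.from_euler('xyz',a).as_matrix()
    return c,f,M,np.array(c["eye"],float)
def ray(n,u,v):
    c,f,M,e=cam(n); x=(u-c["cx"])/f; y=(v-c["cy"])/f
    a,b=x,y
    for _ in range(20):
        s=1+c["k1"]*(a*a+b*b); a,b=x/s,y/s
    return e,M@np.array([a,-b,-1])
def atz(n,u,v,z):
    e,d=ray(n,u,v); return e+d*(z-e[2])/d[2]
def proj(n,p):
    c,f,M,e=cam(n); q=M.T@(np.array(p,float)-e); a,b=q[0]/-q[2],-q[1]/-q[2]
    s=1+c["k1"]*(a*a+b*b); return c["cx"]+f*a*s,c["cy"]+f*b*s
def save(n,fn):
    im=viewer.camera(n); cv2.imwrite(fn,im[...,::-1]); return im
E
python3 - <<'E'
from h import *
save("top","pics/t0.png"); 
for n in ("top","side"): print(viewer.camera_params(n))
for l in ["handle","stand","jar_bolt","jar_nut","jar_washer","jar_screw","jar_dowel"]:
    for r in models.cut_out("top",l)[:3]:
        m=r["region"]; v,u=np.nonzero(m); print(l,round(r["p"],2),r["box"],u.mean().round(1),v.mean().round(1),m.sum())
save("side","pics/s0.png"); print(read_state())
E
```

```text
{'fovy': 44.47907738657681, 'cx': 328.79170676996745, 'cy': 248.86709670608914, 'k1': -0.016574036026763734, 'eye': array([ 395.44941532,  -29.01809439, 1656.53046558]), 'attitude': array([ 0.10547115,  0.01471402, -1.54543946])}
{'fovy': 42.96889766539079, 'cx': 316.4200588568448, 'cy': 248.0335794619775, 'k1': -0.12983822761632877, 'eye': array([  490.7845255 , -1389.83729795,  1076.49307745]), 'attitude': array([ 0.99157494, -0.0033951 , -0.0179583 ])}
handle 0.88 [343.0, 219.4, 380.8, 248.8] 360.2 233.5 351
stand 0.57 [303.3, 187.1, 417.6, 304.1] 357.5 246.2 3012
stand 0.55 [309.3, 191.2, 409.4, 290.3] 357.8 243.1 5032
jar_bolt 0.79 [324.1, 199.8, 346.8, 226.0] 335.8 213.6 483
jar_bolt 0.7 [318.3, 238.5, 337.6, 264.6] 326.9 252.7 443
jar_bolt 0.31 [302.7, 185.2, 416.3, 301.0] 356.5 246.4 3290
jar_nut 0.88 [383.6, 340.3, 407.5, 360.7] 394.5 349.7 415
jar_nut 0.8 [382.4, 236.1, 405.8, 258.3] 392.5 246.9 467
jar_nut 0.71 [335.4, 306.4, 400.3, 317.4] 369.4 312.4 276
jar_screw 0.94 [319.1, 240.2, 338.2, 265.9] 326.9 252.8 450
jar_dowel 0.16 [324.2, 198.1, 346.6, 226.2] 336.0 213.1 478
{'clock': 0.45, 'joints': array([ 1.08636339e+00,  2.99964637e-01,  1.52106940e+00,  1.83576890e-05,
        1.32071836e+00, -6.65733934e-02]), 'qd': array([ 0.00114697, -0.00025303, -0.00148681,  0.00054719, -0.00079114,
        0.00171237]), 'effort': array([ 4.46797376e-04, -5.31272614e+01, -3.52670717e+01,  7.07686529e-02,
        2.18177290e-02, -6.67039330e-05]), 'eef_pos': array([223.15393477, 502.64059732, 172.68072651]), 'eef_rot': array([-3.14143444e+00, -2.83735864e-05,  2.72372856e+00]), 'wrist_force': array([-0.22934234,  0.41325507,  0.58574597]), 'moment': array([0.03817603, 0.01874852, 0.00228224]), 'finger_force': 0.0, 'finger_gap': 93.77123870257901}
```

View pics/t0.png

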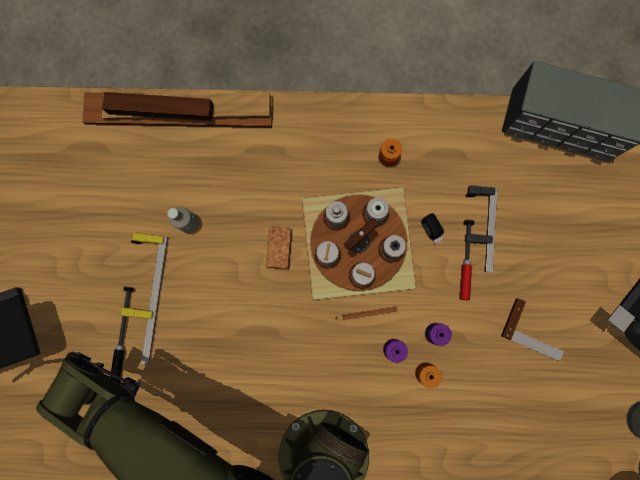

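View pics/s0.png

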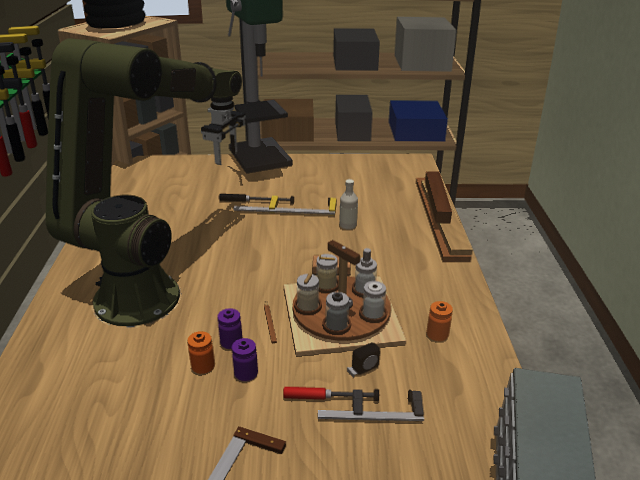

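```bash
python3 - <<'E'
from h import *
t=cv2.imread("pics/t0.png"); s=cv2.imread("pics/s0.png")
a=cv2.resize(t[180:310,295:425],(600,600),interpolation=cv2.INTER_CUBIC)
cv2.imwrite("pics/c0.png",a)
hsv=cv2.cvtColor(t,cv2.COLOR_BGR2HSV); print(hsv[195,308],hsv[294,318],hsv[285,408],hsv[320,300],hsv[170,350])
# axis from jars: lids at z=131
J={k:atz("top",*p,133)[:2] for k,p in dict(bolt=(336,214),washer=(376,210),nut=(393,247),dowel=(363,274),screw=(327,253)).items()}
from scipy.optimize import least_squares
P=np.array(list(J.values()))
# order ccw from above
c=least_squares(lambda c:np.hypot(*(P-c[:2]).T)-93,P.mean(0)).x
print(J,c,[(k,np.degrees(np.arctan2(*(p-c)[::-1])).round(1)) for k,p in J.items()])
# handle top z=223
r=models.cut_out("top","handle")[0]["region"]
v,u=np.nonzero(r); print(len(u)); Q=np.array([atz("top",x,y,223)[:2] for x,y in zip(u,v)])
(cc,sz,an)=cv2.minAreaRect(Q.astype(np.float32)); w,V=np.linalg.eigh(np.cov(Q.T)); print("handle",Q.mean(0),cc,sz,an,np.degrees(np.arctan2(V[1,1],V[0,1])))
for uv in [(304,199),(403,188),(414,290),(314,300)]: print(atz("top",*uv,18))
print(proj("side",(*c,223)),proj("side",(*c,18)))
E
```

```text
[ 17 145 149] [ 25  99 165] [ 25  97 165] [ 17 144 151] [ 17 144 142]
{'bolt': array([648.65143374, -19.1123058 ]), 'washer': array([ 661.69622547, -123.87322325]), 'nut': array([ 565.01286089, -169.79701646]), 'dowel': array([492.64145383, -92.9939269 ]), 'screw': array([545.18426735,   1.88158281])} [582.21758575 -80.75307137] [('bolt', np.float64(42.9)), ('washer', np.float64(-28.5)), ('nut', np.float64(-100.9)), ('dowel', np.float64(-172.2)), ('screw', np.float64(114.1))]
351
handle [586.54859732 -80.46129541] (587.8763427734375, -81.14155578613281) (22.862733840942383, 100.26829528808594) 43.87088394165039 133.2366440259527
[708.71863422  73.36640439  18.        ]
[ 746.71140884 -206.43220191   18.        ]
[ 458.8653934  -240.45214681   18.        ]
[424.21609637  37.0175546   18.        ]
(np.float64(341.76004853302186), np.float64(246.91416004654744)) (np.float64(339.78067521564924), np.float64(309.30371015382605))
```

View pics/c0.png

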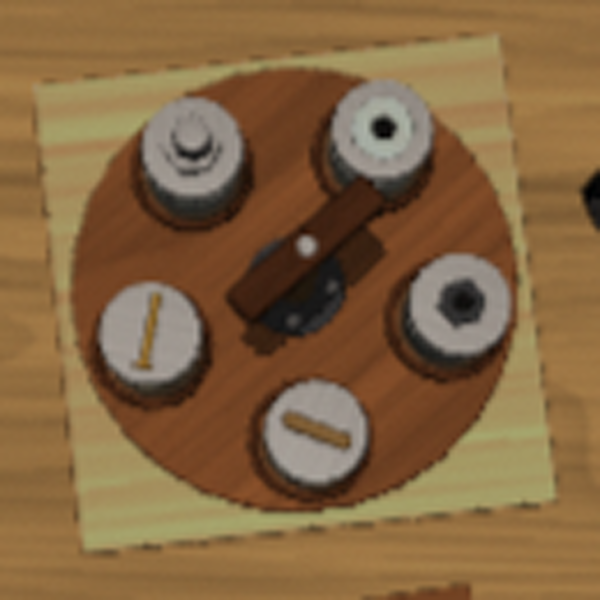

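The jar with the upright bolt is at top-view pixel (336,214): a hex head with a tall shank, which matches the tall sample seen at (367,260) in the side view. The jar with the nut is at (393,247) and the washer at (376,210). The orange and purple jars on the bench are look-alikes and play no part. The bolt jar is at about 43° and the front at about 187°, so it needs about +144°. I'll grip the bar with closing axis at -137°, so the wrist has range for the whole turn.

>>> carry_out --deltas '[{"dp": [0,0,-40],"roll": 0,"gripper": 1},{"dp": [0,0,-80],"roll": 5,"gripper": 1},{"dp": [0,0,-120],"roll": 10,"gripper": 1},{"dp": [-30,-20,-130],"roll": 17,"gripper": 1},{"dp": [-60,-41,-130],"roll": 24,"gripper": 1},{"dp": [-92,-63,-130],"roll": 31,"gripper": 1},{"dp": [-124,-85,-130],"roll": 38,"gripper": 1},{"dp": [-156,-107,-130],"roll": 45,"gripper": 1},{"dp": [-188,-129,-130],"roll": 52,"gripper": 1},{"dp": [-220,-151,-130],"roll": 59,"gripper": 1},{"dp": [-252,-173,-130],"roll": 66,"gripper": 1},{"dp": [-284,-195,-130],"roll": 73,"gripper": 1}]' --newtons 30

```text
clock: 1.5
eef_pos: [404.2, 207.4, 303.0]
eef_rot: [3.141, -0.0, 1.444]
wrist_force: [0.0, 1.3, -0.8]
finger_gap: 94.1
finger_force: 0.0
```

>>> carry_out --deltas '[{"dp": [-25,20,0],"roll": 7,"gripper": 1},{"dp": [-50,40,0],"roll": 14,"gripper": 1},{"dp": [-75,60,0],"roll": 21,"gripper": 1},{"dp": [-100,80,0],"roll": 28,"gripper": 1},{"dp": [-125,100,0],"roll": 35,"gripper": 1},{"dp": [-150,120,0],"roll": 42,"gripper": 1},{"dp": [-175,140,0],"roll": 49,"gripper": 1},{"dp": [-200,160,0],"roll": 56,"gripper": 1},{"dp": [-225,180,0],"roll": 63,"gripper": 1},{"dp": [-245,197,0],"roll": 70,"gripper": 1},{"dp": [-258,207,0],"roll": 77,"gripper": 1},{"dp": [-267,214,0],"roll": 84,"gripper": 1}]'

```text
clock: 2.5
eef_pos: [584.4, -83.4, 302.2]
eef_rot: [-3.142, 0.001, -0.024]
wrist_force: [-1.2, 0.2, -0.3]
finger_gap: 93.6
finger_force: 0.0
```

>>> carry_out --deltas '[{"dp": [0,0,0],"roll": 7,"gripper": 1},{"dp": [0,0,0],"roll": 14,"gripper": 1},{"dp": [0,0,0],"roll": 21,"gripper": 1},{"dp": [0,0,0],"roll": 28,"gripper": 1},{"dp": [0,0,0],"roll": 35,"gripper": 1},{"dp": [0,0,0],"roll": 42,"gripper": 1},{"dp": [0,0,0],"roll": 45.5,"gripper": 1},{"dp": [0,0,0],"roll": 45.5,"gripper": 1},{"dp": [0,0,0],"roll": 45.5,"gripper": 1}]'

```text
clock: 3.25
eef_pos: [583.8, -81.7, 302.7]
eef_rot: [3.142, 0.0, -0.808]
wrist_force: [0.3, -0.7, -0.1]
finger_gap: 94.1
finger_force: 0.0
```

```bash
python3 - <<'E'
from h import *
im=save("side","pics/s1.png"); print(read_state()["joints"])
cv2.imwrite("pics/s1c.png",cv2.resize(im[170:370,250:450,::-1],(600,600)))
E
```

```text
[-2.01126242e-01  3.34473439e-01  1.18035584e+00 -4.48251310e-05
  1.62673867e+00  2.17756914e+00]
```

View pics/s1c.png

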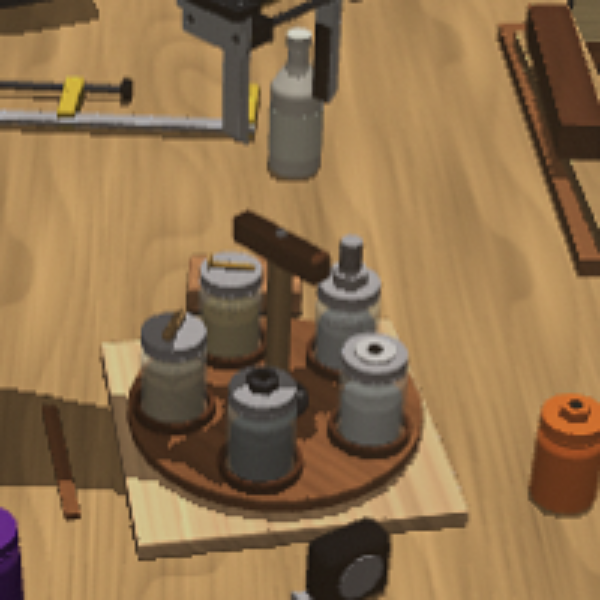

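The open fingers straddle the bar: tips at (240,135) and (325,95), handle centre at (282,235). Next I'll go down and close.

>>> carry_out --deltas '[{"dp": [0,0,25],"roll": 0,"gripper": 1},{"dp": [0,0,50],"roll": 0,"gripper": 1},{"dp": [0,0,75],"roll": 0,"gripper": 1},{"dp": [0,0,95],"roll": 0,"gripper": 1},{"dp": [0,0,105],"roll": 0,"gripper": 1},{"dp": [0,0,110],"roll": 0,"gripper": 1},{"dp": [0,0,110],"roll": 0,"gripper": 1},{"dp": [0,0,110],"roll": 0,"gripper": 0},{"dp": [0,0,110],"roll": 0,"gripper": -0.3}]' --newtons 15

```text
clock: 4.05
eef_pos: [584.3, -81.8, 194.2]
eef_rot: [-3.14, -0.002, -0.81]
wrist_force: [0.2, -0.4, -0.4]
finger_gap: 83.9
finger_force: 0.0
```

>>> carry_out --deltas '[{"dp": [0,0,0],"roll": 0,"gripper": -0.4},{"dp": [0,0,0],"roll": 0,"gripper": -0.5},{"dp": [0,0,0],"roll": 0,"gripper": -0.6},{"dp": [0,0,0],"roll": 0,"gripper": -1},{"dp": [0,0,0],"roll": 0,"gripper": -1},{"dp": [0,0,0],"roll": 0,"gripper": -1},{"dp": [0,0,0],"roll": 0,"gripper": -1},{"dp": [0,0,0],"roll": 0,"gripper": -1}]' --newtons 15

```text
clock: 4.72
eef_pos: [583.8, -81.7, 192.7]
eef_rot: [3.142, 0.0, -0.811]
wrist_force: [-0.1, 0.1, 0.2]
finger_gap: 30.6
finger_force: 0.0
```

>>> carry_out --deltas '[{"dp": [0,0,0],"roll": 0,"gripper": -1},{"dp": [0,0,0],"roll": 0,"gripper": -1},{"dp": [0,0,0],"roll": 0,"gripper": -1},{"dp": [0,0,0],"roll": 0,"gripper": -1},{"dp": [0,0,0],"roll": 0,"gripper": -1},{"dp": [0,0,0],"roll": 0,"gripper": -1}]'

```text
clock: 5.22
eef_pos: [583.8, -81.7, 192.8]
eef_rot: [-3.142, -0.0, -0.811]
wrist_force: [-0.4, -0.4, -0.5]
finger_gap: 0.5
finger_force: 0.0
```

```bash
python3 - <<'E'
from h import *
im=save("side","pics/s2.png"); im2=save("top","pics/t2.png")
a=cv2.resize(im[190:340,260:410,::-1],(400,400)); b=cv2.resize(im2[170:310,290:430,::-1],(400,400))
cv2.imwrite("pics/c2.png",np.hstack([a,b]))
print(proj("side",(583.8,-81.7,192.8)),proj("side",(583.8,-81.7,223)),proj("top",(583.8,-81.7,192.8)))
E
```

```text
(np.float64(342.0838623444899), np.float64(256.8734933871177)) (np.float64(342.39577420608117), np.float64(247.1114218731304)) (np.float64(360.230007454834), np.float64(236.15741350704138))
```

View pics/c2.png

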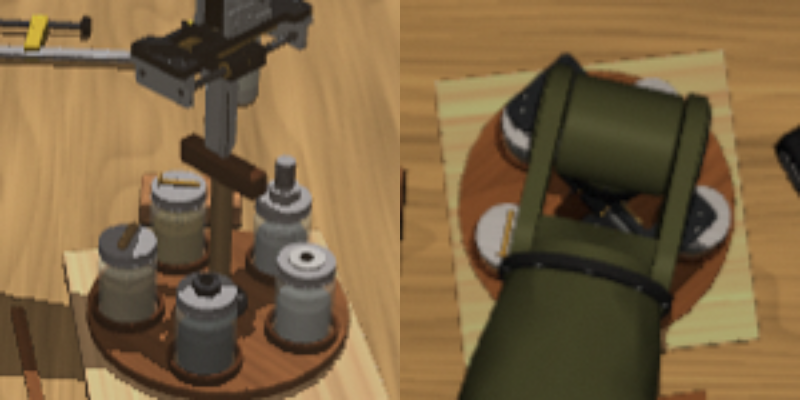

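```bash
python3 - <<'E'
from h import *
print("start tip",proj("side",(223.2,502.7,172.7)))
for z in (303,320,335): print("s1 tip",z,proj("side",(583.8,-81.7,z)))
for y in(-60,-40): print("y",y,proj("side",(583.8,y,303)))
for z in(290,300,330,360): print("top body",z,proj("top",(583.8,-81.7,z)))
s0=cv2.imread("pics/s0.png"); t=cv2.imread("pics/s2.png")
a=cv2.resize(s0[90:210,170:290],(400,400),interpolation=cv2.INTER_CUBIC);b=cv2.resize(t[200:280,300:380],(400,400),interpolation=cv2.INTER_CUBIC)
cv2.imwrite("pics/c3.png",np.hstack([a,b]))
E
```

```text
start tip (np.float64(227.316008174427), np.float64(166.82236830331397))
s1 tip 303 (np.float64(343.2456504610588), np.float64(220.23249310960418))
s1 tip 320 (np.float64(343.43069903891836), np.float64(214.3242594007208))
s1 tip 335 (np.float64(343.5952775589077), np.float64(209.05242999062506))
y -60 (np.float64(342.77225674481747), np.float64(215.85599463170416))
y -40 (np.float64(342.3455086505779), np.float64(211.91394111478033))
top body 290 (np.float64(361.82589407652597), np.float64(230.9069757073737))
top body 300 (np.float64(362.0028675842121), np.float64(230.32471990429852))
top body 330 (np.float64(362.54956079319015), np.float64(228.52603877351197))
top body 360 (np.float64(363.1211706067171), np.float64(226.64534624541636))
```

View pics/c3.png

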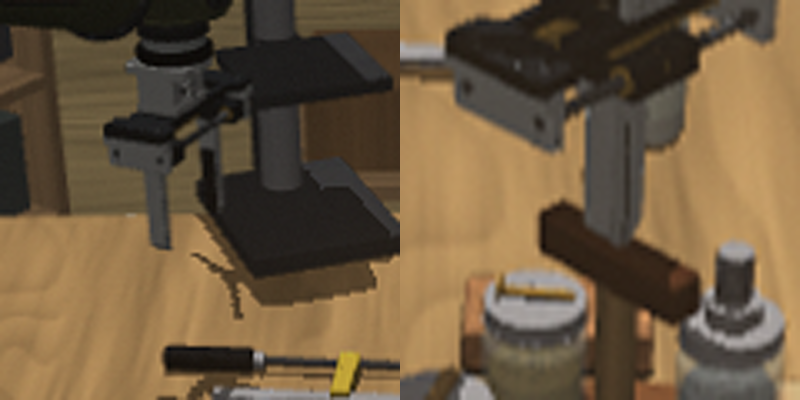

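Both views show the tips about 30 mm higher than the reported TCP. In the start view the tip midpoint is at (225,157) against a predicted (227,167). Now the closed tips end at (343.6,248.6), on the bar's top face. The fingers therefore closed just above the bar. I'll rise slightly, open, and go about 30 mm deeper; this clears the bolt, which is 83 mm or more from the axis.

>>> carry_out --deltas '[{"dp": [0,0,-5],"roll": 0,"gripper": 1},{"dp": [0,0,-10],"roll": 0,"gripper": 1},{"dp": [0,0,-10],"roll": 0,"gripper": 1},{"dp": [0,0,-10],"roll": 0,"gripper": 1},{"dp": [0,0,-10],"roll": 0,"gripper": 1},{"dp": [0,0,-10],"roll": 0,"gripper": 1},{"dp": [0,0,-10],"roll": 0,"gripper": 1},{"dp": [0,0,-10],"roll": 0,"gripper": 1},{"dp": [0,0,-10],"roll": 0,"gripper": 1},{"dp": [0,0,-10],"roll": 0,"gripper": 1},{"dp": [0,0,-10],"roll": 0,"gripper": 1},{"dp": [0,0,-10],"roll": 0,"gripper": 1}]'

```text
clock: 6.32
eef_pos: [583.8, -81.7, 202.7]
eef_rot: [3.142, 0.0, -0.81]
wrist_force: [-0.6, 0.1, -0.1]
finger_gap: 77.0
finger_force: 0.0
```

```bash
python3 - <<'E'
from h import *
im=save("side","pics/s4.png"); print(read_state()["finger_gap"])
cv2.imwrite("pics/c4.png",cv2.resize(im[190:290,300:400,::-1],(600,600),interpolation=cv2.INTER_CUBIC))
p=np.array((583.8,-81.7)); d=47*np.array([np.cos(np.radians(43.5)),np.sin(np.radians(43.5))])
for z in (203,233): print([((np.array(proj("side",(*(p+s*d),z)))-(300,190))*6).round() for s in(-1,1)])
E
```

```text
81.0907387593243
[array([177., 425.]), array([327., 340.])]
[array([178., 365.]), array([329., 282.])]
```

View pics/c4.png

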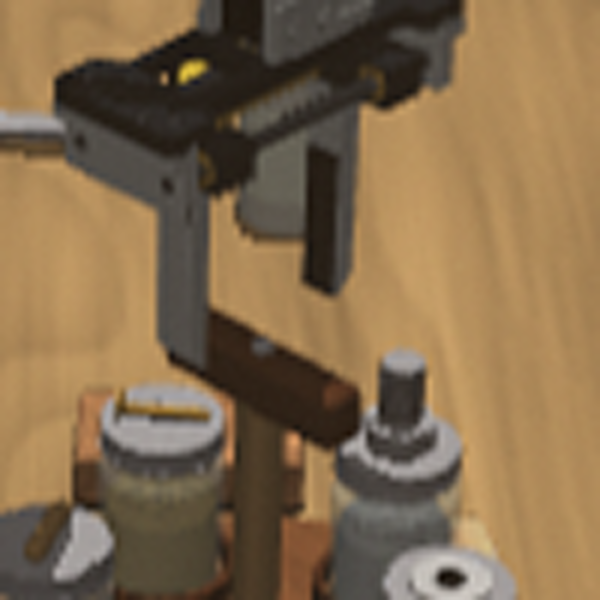

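The tips are at crop (185,355) and (330,287), which matches a true tip height of about 233 mm, so the offset is 30 mm. I'll go down 40 mm and close.

>>> carry_out --deltas '[{"dp": [0,0,0],"roll": 0,"gripper": 1},{"dp": [0,0,0],"roll": 0,"gripper": 1},{"dp": [0,0,8],"roll": 0,"gripper": 1},{"dp": [0,0,18],"roll": 0,"gripper": 1},{"dp": [0,0,28],"roll": 0,"gripper": 1},{"dp": [0,0,36],"roll": 0,"gripper": 1},{"dp": [0,0,40],"roll": 0,"gripper": 1},{"dp": [0,0,40],"roll": 0,"gripper": 1},{"dp": [0,0,40],"roll": 0,"gripper": 0},{"dp": [0,0,40],"roll": 0,"gripper": 0},{"dp": [0,0,40],"roll": 0,"gripper": 0},{"dp": [0,0,40],"roll": 0,"gripper": -0.3}]' --newtons 20

```text
clock: 7.37
eef_pos: [584.0, -81.7, 163.2]
eef_rot: [-3.141, -0.001, -0.811]
wrist_force: [-0.1, -0.4, 0.2]
finger_gap: 70.7
finger_force: 0.0
```

>>> carry_out --deltas '[{"dp": [0,0,0],"roll": 0,"gripper": -1},{"dp": [0,0,0],"roll": 0,"gripper": -1},{"dp": [0,0,0],"roll": 0,"gripper": -1},{"dp": [0,0,0],"roll": 0,"gripper": -1},{"dp": [0,0,0],"roll": 0,"gripper": -1},{"dp": [0,0,0],"roll": 0,"gripper": -1},{"dp": [0,0,0],"roll": 0,"gripper": -1},{"dp": [0,0,0],"roll": 0,"gripper": -1},{"dp": [0,0,0],"roll": 0,"gripper": -1},{"dp": [0,0,0],"roll": 0,"gripper": -1}]'

```text
clock: 8.2
eef_pos: [585.4, -79.9, 162.7]
eef_rot: [-3.137, -0.001, -0.809]
wrist_force: [15.0, 10.2, -5.1]
finger_gap: 22.3
finger_force: 20.0
```

>>> carry_out --deltas '[{"dp": [0,-1,0],"roll": 0,"gripper": -1},{"dp": [0,-2,0],"roll": 0,"gripper": -1},{"dp": [0,-3,0],"roll": 0,"gripper": -1},{"dp": [0,-3,0],"roll": 0,"gripper": -1}]'

```text
clock: 8.53
eef_pos: [585.3, -80.0, 162.7]
eef_rot: [3.14, 0.001, -0.811]
wrist_force: [-5.1, -1.8, 2.1]
finger_gap: 22.4
finger_force: 20.0
```

>>> carry_out --deltas '[{"dp": [0,0,0],"roll": -1,"gripper": -1},{"dp": [0,0,0],"roll": -3,"gripper": -1},{"dp": [0,0,0],"roll": -6,"gripper": -1},{"dp": [0,0,0],"roll": -10,"gripper": -1},{"dp": [0,0,0],"roll": -14,"gripper": -1},{"dp": [0,0,0],"roll": -18,"gripper": -1},{"dp": [0,0,0],"roll": -22,"gripper": -1},{"dp": [0,0,0],"roll": -26,"gripper": -1},{"dp": [0,0,0],"roll": -30,"gripper": -1},{"dp": [0,0,0],"roll": -33,"gripper": -1},{"dp": [0,0,0],"roll": -35,"gripper": -1},{"dp": [0,0,0],"roll": -36,"gripper": -1}]' --newtons 30

```text
clock: 9.53
eef_pos: [584.4, -81.6, 162.7]
eef_rot: [3.138, 0.003, -0.182]
wrist_force: [-12.7, -11.4, 3.2]
finger_gap: 21.6
finger_force: 30.0
```

>>> carry_out --deltas '[{"dp": [-1,1.5,0],"roll": -1,"gripper": -1},{"dp": [-1,1.5,0],"roll": -3,"gripper": -1},{"dp": [-1,1.5,0],"roll": -6,"gripper": -1},{"dp": [-1,1.5,0],"roll": -10,"gripper": -1},{"dp": [-1,1.5,0],"roll": -14,"gripper": -1},{"dp": [-1,1.5,0],"roll": -19,"gripper": -1},{"dp": [-1,1.5,0],"roll": -24,"gripper": -1},{"dp": [-1,1.5,0],"roll": -29,"gripper": -1},{"dp": [-1,1.5,0],"roll": -34,"gripper": -1},{"dp": [-1,1.5,0],"roll": -38,"gripper": -1},{"dp": [-1,1.5,0],"roll": -41,"gripper": -1},{"dp": [-1,1.5,0],"roll": -42,"gripper": -1}]'

```text
clock: 10.53
eef_pos: [584.9, -83.8, 162.7]
eef_rot: [3.138, 0.001, 0.553]
wrist_force: [3.7, -17.9, -3.7]
finger_gap: 21.9
finger_force: 30.0
```

>>> carry_out --deltas '[{"dp": [0,0,0],"roll": -1,"gripper": -1},{"dp": [0,0,0],"roll": -3,"gripper": -1},{"dp": [0,0,0],"roll": -6,"gripper": -1},{"dp": [0,0,0],"roll": -10,"gripper": -1},{"dp": [0,0,0],"roll": -14,"gripper": -1},{"dp": [0,0,0],"roll": -18,"gripper": -1},{"dp": [0,0,0],"roll": -22,"gripper": -1},{"dp": [0,0,0],"roll": -26,"gripper": -1},{"dp": [0,0,0],"roll": -30,"gripper": -1},{"dp": [0,0,0],"roll": -33,"gripper": -1},{"dp": [0,0,0],"roll": -35,"gripper": -1},{"dp": [0,0,0],"roll": -36,"gripper": -1}]'

```text
clock: 11.53
eef_pos: [586.4, -84.9, 162.6]
eef_rot: [3.135, 0.004, 1.179]
wrist_force: [18.1, -24.6, -8.2]
finger_gap: 22.1
finger_force: 30.0
```

>>> carry_out --deltas '[{"dp": [-1,1.5,0],"roll": 0,"gripper": -1},{"dp": [-2,3,0],"roll": -1,"gripper": -1},{"dp": [-2,3,0],"roll": -3,"gripper": -1},{"dp": [-2,3,0],"roll": -6,"gripper": -1},{"dp": [-2,3,0],"roll": -10,"gripper": -1},{"dp": [-2,3,0],"roll": -14,"gripper": -1},{"dp": [-2,3,0],"roll": -18,"gripper": -1},{"dp": [-2,3,0],"roll": -22,"gripper": -1},{"dp": [-2,3,0],"roll": -26,"gripper": -1},{"dp": [-2,3,0],"roll": -29,"gripper": -1},{"dp": [-2,3,0],"roll": -30,"gripper": -1},{"dp": [-2,3,0],"roll": -30,"gripper": -1}]'

```text
clock: 12.53
eef_pos: [587.9, -85.0, 162.6]
eef_rot: [3.139, 0.002, 1.704]
wrist_force: [12.6, -7.1, -5.3]
finger_gap: 22.3
finger_force: 30.0
```

```bash
python3 - <<'E'
from h import *
print(read_state()["eef_rot"],read_state()["wrist_force"])
im=save("top","pics/t5.png"); s=save("side","pics/s5.png")
a=cv2.resize(s[200:370,270:440,::-1],(400,400)); b=cv2.resize(im[180:310,295:425,::-1],(400,400))
cv2.imwrite("pics/c5.png",np.hstack([a,b]))
for n in("top","side"):
  for l in("jar_bolt","jar_nut","jar_washer","jar_dowel","jar_screw"):
    for r in models.cut_out(n,l)[:2]: print(n,l,round(r["p"],2),r["box"])
E
```

```text
[3.13892316e+00 2.20440389e-03 1.70393782e+00] [12.6136827  -7.14323643 -5.34880773]
top jar_nut 0.97 [382.3, 338.0, 408.2, 361.2]
top jar_nut 0.7 [378.8, 136.2, 401.4, 167.8]
top jar_washer 0.75 [315.5, 243.9, 330.7, 263.8]
top jar_washer 0.24 [325.3, 200.2, 339.8, 226.3]
top jar_dowel 0.58 [375.3, 195.4, 384.2, 203.4]
top jar_screw 0.61 [390.2, 235.6, 405.9, 258.8]
side jar_bolt 0.84 [295.6, 265.6, 320.6, 311.3]
side jar_nut 0.94 [352.5, 260.3, 373.5, 289.9]
side jar_nut 0.83 [216.1, 306.4, 244.1, 348.1]
side jar_washer 0.9 [313.6, 253.4, 338.9, 290.4]
side jar_washer 0.55 [291.4, 240.0, 392.6, 335.9]
side jar_dowel 0.96 [363.5, 281.2, 383.3, 319.7]
side jar_screw 0.62 [323.8, 292.6, 349.2, 332.3]
```

View pics/c5.png

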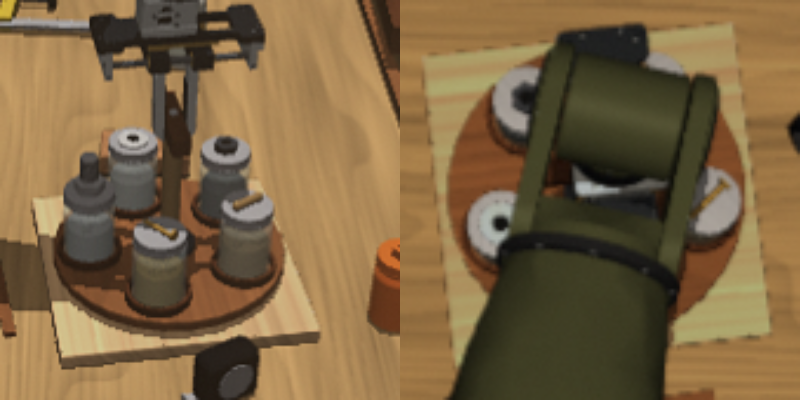

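```bash
python3 - <<'E'
from h import *
c=np.array([583.5,-82]); 
def A(n,u,v,z=131):
    p=atz(n,u,v,z)[:2]-c; return np.hypot(*p).round(1),(np.degrees(np.arctan2(p[1],p[0]))%360).round(1)
k=170/400;o=(270,200)
for nm,x,y,off in [("bolttop",89,158,0),("washer",133,138,-72),("nut",225,148,-144),("dowel",247,204,144),("screw",160,236,72)]:
    r,a=A("side",o[0]+x*k,o[1]+y*k,176 if nm=="bolttop" else 132); print(nm,r,a,(a-off)%360)
k=130/400
for nm,x,y,off in [("nut",523,98,-144),("washer",497,222,-72),("screw",713,200,72)]:
    r,a=A("top",295+(x-400)*k,180+y*k,132); print(nm,r,a,(a-off)%360)
E
```

```text
bolttop 91.1 193.3 193.3
washer 89.9 114.1 186.1
nut 91.8 40.8 184.8
dowel 97.5 330.1 186.10000000000002
screw 104.8 262.4 190.39999999999998
nut 96.7 42.8 186.8
washer 92.5 112.9 184.9
screw 98.4 262.5 190.5
```

The bolt jar is now at the front: its lid is at about (308,280) in the side view. The lid estimates average about 187.8° and the tool angle gives 187.6°, against a target of 187.2°. All jars are standing and the grip is 30 N. I'll hold briefly, then hand in.

>>> carry_out --deltas '[{"dp": [0,0,0],"roll": 0,"gripper": -1},{"dp": [0,0,0],"roll": 0,"gripper": -1},{"dp": [0,0,0],"roll": 0,"gripper": -1},{"dp": [0,0,0],"roll": 0,"gripper": -1},{"dp": [0,0,0],"roll": 0,"gripper": -1},{"dp": [0,0,0],"roll": 0,"gripper": -1}]'

```text
clock: 13.63
eef_pos: [587.9, -85.0, 162.6]
eef_rot: [3.139, 0.002, 1.703]
wrist_force: [12.9, -7.5, -6.1]
finger_gap: 22.0
finger_force: 30.0
```

```bash
python3 -c "
from cell import manip; print(manip.sign_off())"
```

```text
the job is handed in; nothing more can be done
None
```

The job is handed in, with no verdict shown: by my measurements the bolt jar faces front to within about 1° (8° allowed), and the gripper holds the crossbar still at 30 N with all five jars standing.

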